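# Turn the postal tubes in the bookshop's rack

### The job

The print tubes in the counter rack were put in back to front, with their pull knobs trapped under the sprung keeper flap. Tip the flap's lever over until it snaps open, turn every tube in the rack end for end so that its knob points out of the rack's open end, load the loose tube from the counter into a free channel the same way round, then tip the flap shut again. Every tube must lie fully down in a channel, about centred lengthwise on the two combs, and the lamp, card stand, cup and bottle must not be knocked.

Things in the scene. Friction and masses are not known exactly. Their poses are not given: they have to be found in the camera images.
- rack: grey rack fixed to the counter, base board 310 x 360 x 12 mm (y from -165 to +195). Origin on the counter under the middle of its channels, z up; y runs along the channels towards the flap end (-y is the open end), x across them. Four channels centred at x = -117, -39, 39, 117 mm, formed by two combs 20 mm thick at y = -60 and +60 mm; between the combs fingers can reach down beside a tube
- channel_floor (a point): point on the channel floor level, x = 0, y = -60 mm of the rack, 30 mm above the counter. Each channel is 52 mm wide at its floor; the lips between channels are 26 mm wide up to 38 mm above the counter, then 16 mm wide up to 48 mm; the outermost lips are about half as wide
- flap (a joint): sprung aluminium keeper flap over the rack's +y end, 0 to 1.2 rad. 0 = shut: a plate 280 mm wide, 80 mm long (with a 66 mm wide gap in the middle, round the lever) leans 74 degrees from upright towards -y over the tube ends. 1.2 = open: it stands nearly upright, clear of the tubes. The bistable spring drives it to the nearer stop; snap point about 0.6 rad (lever upright); 2 to 3 N at the lever tip tips it
- flap_hinge (a point): middle of the flap's hinge axis, which runs along the rack's x at y = 165 mm, 75 mm above the counter, between posts at x = -148 and +148 mm (87 mm tall). A lever plate stands up from it: 56 mm wide (centred), 75 mm long, 6 mm thick; it leans 0.6 rad towards the tubes (-y) when shut and 0.6 rad away (+y) when open
- lever_tip (a point): middle of the top edge of the flap's lever plate, 75 mm from the hinge; about 137 mm above the counter at either stop
- lamp: heavy loose LED desk lamp, dark metal: foot 100 x 100 x 16 mm (origin in the middle of its underside), round column 22 mm thick and 346 mm tall standing 21 mm from the foot's middle towards its +x, flat head at the top pointing to -x. It stands close beside the rack's -x side; leave it standing where it is
- lamp_top (a point): top of the lamp's column, 346 mm above the counter
- stand: heavy loose card stand: wooden foot 100 x 100 x 14 mm (origin in the middle of its underside), steel rod 20 mm thick standing 21 mm from the foot's middle towards its +x, with a blank 60 x 80 mm card on top (374 mm tall in all). It stands close beside the rack's -x side; leave it standing where it is
- stand_top (a point): top of the stand's rod, 304 mm above the counter
- cup: lidded paper coffee cup, 84 mm across, 115 mm tall, origin in the middle of its underside; a bystander
- bottle: bottle, 64 mm across, 170 mm tall, origin in the middle of its underside; a bystander
- tube1: square cardboard postal tube, 40 x 40 mm and 220 mm long, 0.1 to 0.2 kg, with a round pull knob (24 mm thick, 20 mm long) on the white cap at one end. Origin in the middle of the 220 mm box, x axis towards the knob. In a channel its origin is 50 mm above the counter. If present, it starts in one of the rack's channels with its knob under the flap; may be absent
- tube1_knob (a point): outer end of the pull knob of tube1, 130 mm from its origin along its x axis
- tube2: square cardboard postal tube, 40 x 40 mm and 220 mm long, 0.1 to 0.2 kg, with a round pull knob (24 mm thick, 20 mm long) on the white cap at one end. Origin in the middle of the 220 mm box, x axis towards the knob. In a channel its origin is 50 mm above the counter. If present, it starts in one of the rack's channels with its knob under the flap; may be absent
- tube2_knob (a point): outer end of the pull knob of tube2, 130 mm from its origin along its x axis
- tube3: square cardboard postal tube, 40 x 40 mm and 220 mm long, 0.1 to 0.2 kg, with a round pull knob (24 mm thick, 20 mm long) on the white cap at one end. Origin in the middle of the 220 mm box, x axis towards the knob. In a channel its origin is 50 mm above the counter. If present, it starts in one of the rack's channels with its knob under the flap; may be absent
- tube3_knob (a point): outer end of the pull knob of tube3, 130 mm from its origin along its x axis
- tube4: square cardboard postal tube, 40 x 40 mm and 220 mm long, 0.1 to 0.2 kg, with a round pull knob (24 mm thick, 20 mm long) on the white cap at one end. Origin in the middle of the 220 mm box, x axis towards the knob. In a channel its origin is 50 mm above the counter. If present, it starts in one of the rack's channels with its knob under the flap; may be absent
- tube4_knob (a point): outer end of the pull knob of tube4, 130 mm from its origin along its x axis
- tube5: square cardboard postal tube, 40 x 40 mm and 220 mm long, 0.1 to 0.2 kg, with a round pull knob (24 mm thick, 20 mm long) on the white cap at one end. Origin in the middle of the 220 mm box, x axis towards the knob. In a channel its origin is 50 mm above the counter. It lies loose on the counter off the rack's +x side, pointing any way (origin 20 mm up)
- tube5_knob (a point): outer end of the pull knob of tube5, 130 mm from its origin along its x axis
Not all that is in view belongs to the job. Leave any black or purple look-alike of the tube2 alone.

How it is judged:
By the outcome, as a careful person would: the job done as asked, in the order asked, and still so for the second after the job is handed in, with the robot touching nothing.
Of tube1, tube2, tube3, tube4 only 2 to 3 are there at a start; the rules pass over those that are not, and their reading is None.
At some moment in a run one of tube1, tube2, tube3, tube4, tube5 may be knocked a few centimetres aside while the robot is not near it.
Once in a run the grip may slacken for a moment while it holds something.
It also fails if it takes over 210 s, if anything falls off the work surface, if the arm or the gripper's body presses on something with over 40 N, if the wrist force passes 120 N, or if a joint passes its speed limit or range.

### The arm

A 6-joint arm with a two-finger parallel gripper is mounted at the origin on the work surface. World frame = base frame: x ahead of the robot, y to its left, z up, the work surface at z = 0. Lengths are in m, angles in rad, forces in N, time in s.
With the tool pointing down it reaches from about 0.3 to 0.775 m from the base axis. Payload 14.6 kg.
Tool frame: the origin (TCP) lies on the front face of the gripper's body, between the roots of the fingers; the fingertips stand 97 mm ahead of it and the grasp point (between the pads) lies 78 mm ahead of it; z points along the fingers, y is the line along which they close (so a half turn about z gives the same grasp; the last joint's range is limited). The gripper opens to 94 mm and grips with 3 to 60 N. Pads are 16 mm wide; open, the fingers measure 119 mm over their backs; the gripper's body (75 mm by 177 mm) begins 78 mm behind the grasp point.
Start: joints at [-1.395, 0.3, 1.521, -0, 1.321, -0.067], TCP at [0.132, -0.534, 0.303] pointing down, gripper open.
Joint ranges: [-3.03, 3.03], [-0.79, 2.21], [0.23, 2.52], [-1.04, 4.18], [0, 3.07], [-2.55, 2.55]. Speed limits (rad/s): [2.22, 2.22, 2.57, 3.14, 3.14, 3.14].

### API

Orientations are given as a unit quaternion [x, y, z, w].
In Python, from cell import robot gives the robot as it stands.
- The arm moves only by the tool carry_out, never from a script. Its arguments are lists of equal length, an entry for each row: "claw": the gripper command: -1 is fully open, 1 is shut, values between are in proportion; "translation": the shift along the tool's x, y, z in mm, a list of three; "roll": the turn about the tool's z in rad. In form: {"claw": [claw, ...], "translation": [[tx, ty, tz], ...], "roll": [roll, ...]}. A call has 1 to 20 rows; each row is the pose to reach, as a shift and turn from the pose commanded when the call began, along the tool's axes at that moment; what a row does not reach only later rows make up. A row lasts 1/12 s, in which the tool goes at most 41.7 mm and 7.16 degrees, less where a joint would pass 70% of its speed; a pose out of reach is approached as far as the arm can. A call with a gripper value outside its range is refused whole. The fingers move at their own pace and stop on an object; "force" is the grip in N (left out, the last holds). Time passes only in rows, so rows that repeat a pose let the fingers close. It gives the time, the measured TCP pose, the force, the opening and the grip force at its end, in the units of the state.
- robot.get_state(): the state, without advancing time (a new reading comes with each control period).
- robot.read_camera(name): name is "scene" or "top" or "wrist"; returns (picture, depth): 480x640x3 uint8, red, green, blue; 480x640 float32, m along the optical axis (not along the pixel's ray), 0 where there is no reading.
- robot.calibration(name): a dict with "fov_y" (degrees; the focal length in pixels is half the picture's height over the tangent of half this angle, whatever the lens; pixels are square), "cx", "cy" (the principal point, pixels), "k1" (the pictures are not rectified: a ray, as slopes to the right and down, at radius r is drawn at 1 + k1 r^2 times it, then the intrinsics apply), "camera_from_world" (4x4, takes a point from world to camera coordinates). Camera axes: x right, y up, looking along -z (the intrinsics and any distortion apply to the point x, -y, -z); pixel columns grow to the right and rows downward; lengths in m; the calibration is good to about 2 mm. A picture is of the moment at which its call begins: read the wrist's pose just before it. calibration takes no time and is no camera call; for the wrist camera it gives the pose at the moment of the call.
- robot.finish_job(): hands the job in; it is judged then, once.
Trained networks look in the newest picture that a camera, given by its name, has taken for a name from the list of things; names that differ only in an ending like _2 or _b are one class to them, and where a whole thing is asked for, a point or a joint stands for the part that bears it (a point fixed in the world has none). Each returns a list of dicts, best first, with "confidence" (0 to 1); they miss things now and then, are a little off and sometimes report something else, mostly with a low value. They report only what shows in the picture. A call takes as long as a camera call. They do not tell look-alikes from the thing itself.
- robot.find_in(camera, label): "location" ([x, y, z] in m, in world coordinates, good to about 4 mm: the middle of the surface that is visible of it).
- robot.pinpoint(camera, label): "location" ([x, y, z] in m, in world coordinates, good to about 4 mm: a listed point, or the origin of a listed thing).
The state is a dict: "time_s": time; "qpos": joint angles; "qvel": joint speeds; "tau": joint torques, N m; "tcp_pos": TCP position; "orientation": TCP orientation; "wrist_force": force on the tool from outside, world axes, zero at the start; "torque": the same for the moment, N m; "grip_width": finger opening in m; "gripper_force": force on a finger pad.
Only numpy, scipy, OpenCV 4.12 (cv2) and the standard library are available. Lean on these libraries where they do the work, as an engineer would, in place of code of your own. Each camera call takes 0.05 s, during which the arm holds its last target. There are 200 camera calls.

## Working session

There is one attempt and no reset: what is moved stays moved. The work goes in short steps, Python scripts to look and compute and a tool call to move; the robot and the scene stay as the last step left them, time stands still between calls to the robot, and variables do not carry over. Pictures are saved under pics/ and viewed, at most 14 in all, crops included, and the job is handed in when it is done.

Besides the shell and the picture viewer there is one more tool, called after ">>>" by a JSON object that holds its "name" and its "arguments". carry_out: Moves the arm, as the interface text tells. Its arguments: {"type":"object","properties":{"claw":{"type":"array"},"translation":{"type":"array"},"roll":{"type":"array"},"force":{"type":"number"}},"required":["claw","translation","roll"]}

```bash
ls; mkdir -p pics
cat > h.py <<'E'
from cell import robot
import numpy as np, cv2
def snap(cam,name):
    p,d=robot.read_camera(cam); cv2.imwrite(f'pics/{name}.png',p[:,:,::-1]); np.save(f'pics/{name}.npy',d); return p,d
def intr(cam):
    c=robot.calibration(cam); f=240/np.tan(np.radians(c['fov_y'])/2); return c,f
def world(cam,d,c=None):
    c0,f=intr(cam); c=c or c0
    v,u=np.mgrid[0:480,0:640].astype(float)
    x=(u-c['cx'])/f; y=(v-c['cy'])/f; X,Y=x.copy(),y.copy()
    for _ in range(8):
        s=1+c['k1']*(X*X+Y*Y); X=x/s; Y=y/s
    P=np.stack([X*d,-Y*d,-d,np.ones_like(d)],-1)
    return (P@np.linalg.inv(c['camera_from_world']).T)[...,:3]
def proj(cam,p):
    c,f=intr(cam); q=c['camera_from_world']@np.append(p,1); x,y=q[0]/-q[2],-q[1]/-q[2]
    s=1+c['k1']*(x*x+y*y); return np.array([x*s*f+c['cx'],y*s*f+c['cy']])
E
python3 - <<'E'
from h import *
snap('scene','s0'); 
for cam in ['top']:
    snap(cam,'t0')
    for l in ['rack','channel_floor','flap_hinge','lever_tip','lamp','stand','lamp_top','stand_top','cup','bottle','tube1','tube1_knob']:
        print(l,[(np.round(r['location'],3).tolist(),round(r['confidence'],2)) for r in robot.pinpoint(cam,l)][:7])
s=robot.get_state(); print(s)
print(robot.calibration('wrist'),robot.calibration('top'))
E
```

```text
pics
rack [([0.596, -0.099, -0.001], 0.97)]
channel_floor [([0.658, -0.09, 0.028], 0.68), ([0.595, -0.055, 0.052], 0.52), ([0.609, -0.209, 0.051], 0.32)]
flap_hinge [([0.434, -0.125, 0.071], 0.95), ([0.615, -0.46, -0.0], 0.44)]
lever_tip [([0.476, -0.113, 0.134], 0.88)]
lamp [([0.724, -0.297, 0.004], 0.8), ([0.592, -0.056, 0.051], 0.36)]
stand [([0.539, -0.324, 0.0], 0.61)]
lamp_top [([0.716, -0.271, 0.346], 0.69)]
stand_top [([0.534, -0.297, 0.304], 0.65), ([0.725, -0.297, 0.003], 0.38), ([0.657, -0.092, 0.024], 0.25)]
cup [([0.742, 0.241, 0.001], 0.98)]
bottle [([0.613, -0.461, 0.001], 0.9)]
tube1 [([0.58, 0.021, 0.05], 0.96), ([0.61, -0.209, 0.049], 0.96), ([0.206, -0.371, 0.019], 0.72), ([0.27, 0.366, 0.021], 0.65), ([0.593, -0.055, 0.051], 0.64), ([0.452, 0.349, 0.022], 0.58)]
tube1_knob [([0.46, -0.079, 0.046], 0.55)]
{'time_s': 0.7, 'qpos': array([-1.39455593e+00,  2.99901144e-01,  1.52102180e+00,  1.54822009e-05,
        1.32069259e+00, -6.65919272e-02]), 'qvel': array([-6.17744052e-04, -2.36737663e-04,  4.49006292e-05, -9.17193495e-04,
        2.39507891e-03, -1.29361937e-03
[... 701 characters left out ...]
3165953e-01, -2.50481087e-01,
         2.62374584e-02],
       [ 2.43092969e-01,  6.03869796e-02,  9.68121491e-01,
        -3.90554683e-01],
       [ 0.00000000e+00,  0.00000000e+00,  0.00000000e+00,
         1.00000000e+00]])} {'fov_y': 50.556667018037736, 'cx': 317.73847633532364, 'cy': 236.83002095970326, 'k1': -0.08469314078118272, 'camera_from_world': array([[ 9.94644576e-03, -9.99854886e-01, -1.38302099e-02,
        -8.27398158e-04],
       [ 9.87639412e-01,  7.65941343e-03,  1.56555823e-01,
        -5.08097136e-01],
       [-1.56427174e-01, -1.52164344e-02,  9.87572276e-01,
        -1.62303067e+00],
       [ 0.00000000e+00,  0.00000000e+00,  0.00000000e+00,
         1.00000000e+00]])}
```

View pics/t0.png

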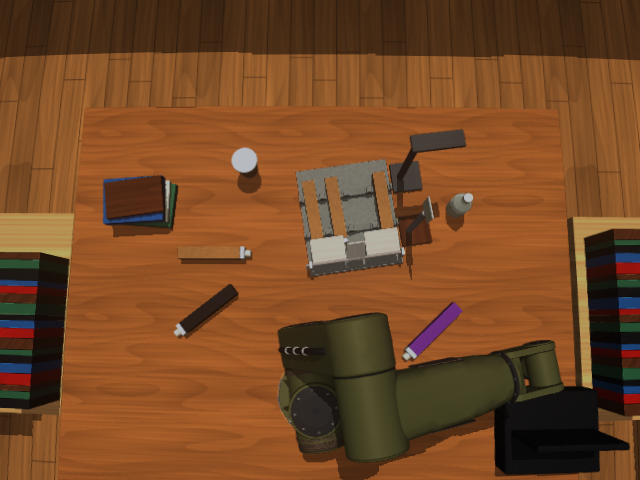

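View pics/s0.png

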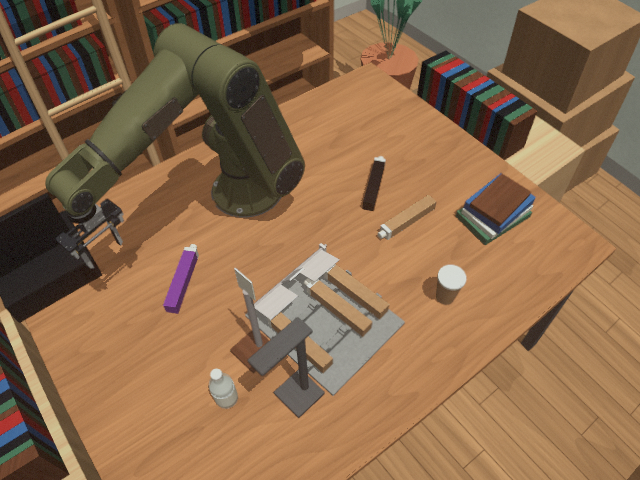

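Top view: three brown tubes in the rack at (311,208), (335,205) and (383,200). The loose brown tube is at (213,253), knob to the right at (247,253). The look-alikes, black at (205,310) and purple at (433,330), are to be left alone. The lamp is at (405,170) and the card stand at (415,225), both close to the channel nearest them. The flap faces the robot.

```bash
cat >> h.py <<'E'
def ortho(W,p,x0,x1,y0,y1,mm=1.0,zmax=.2):
    # rows: x decreasing, cols: y decreasing (as seen by top cam)
    n=int((x1-x0)*1000/mm); m=int((y1-y0)*1000/mm)
    img=np.zeros((n,m,3),np.uint8); H=np.full((n,m),np.nan)
    P=W.reshape(-1,3); C=p.reshape(-1,3); 
    o=np.argsort(P[:,2]); P,C=P[o],C[o]
    r=((x1-P[:,0])*1000/mm).astype(int); c=((y1-P[:,1])*1000/mm).astype(int)
    k=(r>=0)&(r<n)&(c>=0)&(c<m)&(P[:,2]<zmax)
    img[r[k],c[k]]=C[k]; H[r[k],c[k]]=P[k,2]
    return img,H
def rect(W,p,zlo,zhi,box,brown=True):
    x0,x1,y0,y1=box
    k=(W[...,2]>zlo)&(W[...,2]<zhi)&(W[...,0]>x0)&(W[...,0]<x1)&(W[...,1]>y0)&(W[...,1]<y1)
    if brown: 
        q=p.astype(int); k&=(q[...,0]-q[...,2]>40)
    k=k.astype(np.uint8); n,l,s,c=cv2.connectedComponentsWithStats(k)
    out=[]
    for i in range(1,n):
        if s[i,4]>60:
            pts=W[l==i]; r=cv2.minAreaRect((pts[:,:2]*1000).astype(np.float32)); b=cv2.boxPoints(r)
            e=[b[1]-b[0],b[2]-b[1]]; e=max(e,key=np.linalg.norm); a=np.arctan2(e[1],e[0])
            a=(a+np.pi/2)%np.pi-np.pi/2
            out.append((np.round(r[0],1).tolist(),np.round(sorted(r[1]),0).tolist(),round(float(a),3),round(float(np.median(pts[:,2])),4),len(pts)))
    return out
E
python3 - <<'E'
from h import *
p=cv2.imread('pics/t0.png')[:,:,::-1]; d=np.load('pics/t0.npy'); W=world('top',d)
print('rack tubes',*rect(W,p,.06,.08,(.4,.8,-.3,.15)),sep='\n')
print('loose',*rect(W,p,.03,.05,(.3,.6,.2,.5)),sep='\n')
for l in ['rack','channel_floor','flap_hinge','lever_tip','lamp_top','stand_top']:
    robot.read_camera('top')
    print(l,[(np.round(r['location'],3).tolist(),round(r['confidence'],2)) for r in robot.pinpoint('top',l)][:2])
robot.read_camera('scene')
for l in ['rack','channel_floor','flap_hinge','lever_tip','lamp_top','stand_top','tube1','tube1_knob']:
    print('sc',l,[(np.round(r['location'],3).tolist(),round(r['confidence'],2)) for r in robot.pinpoint('scene',l)][:7])
# comb lips tops ~48mm grey, base 12
k=(W[...,2]>.043)&(W[...,2]<.053)&(W[...,0]>.45)&(W[...,0]<.78)&(W[...,1]>-.3)&(W[...,1]<.1)
q=p.astype(int);k&=(q[...,0]-q[...,2]<30)
n,l,s,c=cv2.connectedComponentsWithStats(k.astype(np.uint8))
for i in range(1,n):
    if s[i,4]>8: print('lip',np.round(W[l==i].mean(0),3),s[i,4])
# stand/lamp high points
for nm,b in {'lamp':(.6,.85,-.5,-.2),'stand':(.45,.62,-.4,-.2)}.items():
    k=(W[...,2]>.15)&(W[...,0]>b[0])&(W[...,0]<b[1])&(W[...,1]>b[2])&(W[...,1]<b[3]); P=W[k]; print(nm,P.min(0).round(3),P.max(0).round(3))
b=(W[...,2]>.007)&(W[...,2]<.017)&(W[...,0]>.4)&(W[...,0]<.8)&(W[...,1]>-.27)&(W[...,1]<.12)
P=W[b]; r=cv2.minAreaRect((P[:,:2]*1000).astype(np.float32)); print('board',r)
img,H=ortho(W,p,.38,.8,-.36,.12,1); cv2.imwrite('pics/o0.png',img[:,:,::-1])
E
```

```text
rack tubes
([628.9, -206.3], [42.0, 190.0], 0.15, 0.0704, 695)
([602.5, -52.9], [41.0, 205.0], 0.171, 0.07, 736)
([595.9, 22.8], [40.0, 197.0], 0.175, 0.0702, 714)
loose
([455.4, 356.4], [41.0, 218.0], -1.561, 0.0397, 791)
rack [([0.598, -0.098, -0.002], 0.8)]
channel_floor []
flap_hinge [([0.436, -0.126, 0.075], 0.65), ([0.455, 0.351, 0.025], 0.56)]
lever_tip [([0.476, -0.114, 0.135], 0.82)]
lamp_top [([0.717, -0.269, 0.348], 0.95), ([0.464, -0.078, 0.048], 0.63)]
stand_top [([0.537, -0.298, 0.301], 0.57), ([0.61, -0.208, 0.052], 0.4)]
sc rack [([0.593, -0.099, 0.001], 0.94), ([0.484, -0.23, 0.047], 0.28)]
sc channel_floor [([0.658, -0.089, 0.029], 0.66)]
sc flap_hinge [([0.432, -0.12, 0.075], 0.75)]
sc lever_tip [([0.475, -0.117, 0.138], 0.56)]
sc lamp_top [([0.72, -0.27, 0.347], 0.58), ([0.614, -0.209, 0.052], 0.44), ([0.435, -0.12, 0.073], 0.26)]
sc stand_top [([0.54, -0.301, 0.302], 0.8)]
sc tube1 [([0.611, -0.211, 0.048], 0.9), ([0.208, -0.373, 0.016], 0.81), ([0.594, -0.056, 0.051], 0.76), ([0.263, 0.36, 0.023], 0.72), ([0.577, 0.017, 0.052], 0.69), ([0.449, 0.351, 0.019], 0.64), ([0.462, -0.08, 0.052], 0.26)]
sc tube1_knob [([0.46, -0.076, 0.053], 0.68)]
lip [ 0.681 -0.236  0.047] 9
lip [ 0.671 -0.164  0.048] 23
lip [ 0.659 -0.085  0.048] 30
lip [ 0.645 -0.007  0.047] 26
lip [0.636 0.063 0.049] 9
lip [ 0.562 -0.254  0.048] 11
lip [ 0.553 -0.179  0.048] 28
lip [ 0.541 -0.103  0.048] 24
lip [ 0.527 -0.025  0.048] 23
lip [0.517 0.046 0.048] 9
lamp [ 0.6   -0.472  0.151] [ 0.761 -0.251  0.369]
stand [ 0.508 -0.305  0.151] [ 0.567 -0.287  0.381]
board ((599.4124755859375, -75.03297424316406), (397.4016418457031, 389.84088134765625), 0.013927810825407505)
```

Run:
```python
import cv2
i=cv2.imread('pics/t0.png')[130:290,280:480]; cv2.imwrite('pics/c0.png',cv2.resize(i,None,fx=3.6,fy=3.6,interpolation=2))
```

```text
(no output)
```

View pics/c0.png

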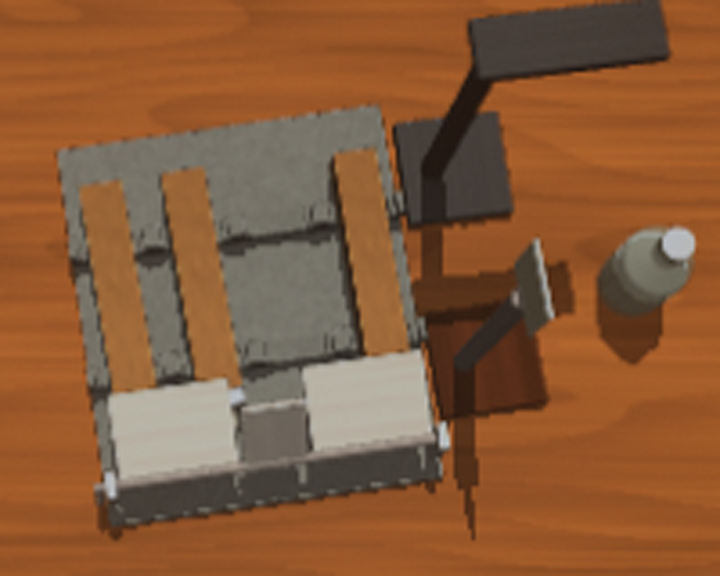

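Choice check: the crop shows three plain brown tubes at (117,285), (200,270) and (370,250), with a free channel at (295,280). The lever is at (275,430). Black and purple are excluded.

>>> {"name": "carry_out", "arguments": {"claw": [1,1,1,1,1,1,1,1,1,1,1,1,1,1,1,1,1,1,1,1], "translation": [[284,-325,0],[284,-325,0],[284,-325,0],[284,-325,0],[284,-325,0],[284,-325,0],[284,-325,0],[284,-325,0],[284,-325,0],[284,-325,0],[284,-325,0],[284,-325,0],[472,-319,0],[472,-319,0],[472,-319,0],[472,-319,0],[472,-319,0],[472,-319,0],[472,-319,0],[472,-319,0]], "roll": [0.08,0.08,0.08,0.08,0.08,0.08,0.08,0.08,0.08,0.08,0.08,0.08,0.08,0.08,0.08,0.08,0.08,0.08,0.08,0.08], "force": 20}}

```text
time_s: 3.42
tcp_pos: [0.5129, -0.1116, 0.3025]
orientation: [0.997, 0.081, -0.0, -0.0]
wrist_force: [-0.1, 1.0, 0.4]
grip_width: 0.0005
gripper_force: 0.0
```

```bash
cat >> h.py <<'E'
from scipy.spatial.transform import Rotation as R
O=np.array([.597,-.097]); TH=.163
def rk(x,y,z=0): # rack mm -> world m
    ex=np.array([-np.sin(TH),np.cos(TH)]); ey=np.array([-np.cos(TH),-np.sin(TH)])
    return np.append(O+(ex*x+ey*y)/1000,z)
def torack(p):
    ex=np.array([-np.sin(TH),np.cos(TH)]); ey=np.array([-np.cos(TH),-np.sin(TH)])
    v=np.asarray(p)[:2]-O; return np.round([v@ex*1000,v@ey*1000],1)
def st():
    s=robot.get_state(); M=R.from_quat(s['orientation']).as_matrix()
    print('t',round(s['time_s'],2),'tcp',s['tcp_pos'].round(4),'rack',torack(s['tcp_pos']),'head',round(np.arctan2(M[1,0],M[0,0]),4),'tilt',(M[:,2]).round(4),'q',s['qpos'].round(2),'w',round(s['grip_width'],4),'F',s['wrist_force'].round(1),'g',round(s['gripper_force'],1)); return s,M
def to(target,s=None):
    s=s or robot.get_state(); M=R.from_quat(s['orientation']).as_matrix(); return np.round(M.T@(np.asarray(target)-s['tcp_pos'])*1000,1)
E
python3 - <<'E'
from h import *
st(); print(to(rk(0,85,.22)),to(rk(0,185,.22)))
E
```

```text
t 3.42 tcp [ 0.5129 -0.1116  0.3025] rack [-0.7 85.3] head 0.1621 tilt [-6.e-04  0.e+00 -1.e+00] q [-0.28  0.24  1.59 -0.    1.31  1.12] w 0.0005 F [-0.1  1.   0.4] g 0.0
[ 0.4 -0.7 82.5] [-99.6  -0.6  82.5]
```

>>> {"name": "carry_out", "arguments": {"claw": [1,1,1,1,1,1,1,1,1,1,1,1,1,1,1,1,1,1], "translation": [[0,0,40],[0,0,84],[0,0,84],[-8,0,84],[-16,0,84],[-24,0,84],[-32,0,84],[-40,0,84],[-48,0,84],[-56,0,84],[-64,0,84],[-72,0,84],[-80,0,84],[-88,0,84],[-92,0,84],[-92,0,84],[-80,0,84],[-80,0,84]], "roll": [0,0,0,0,0,0,0,0,0,0,0,0,0,0,0,0,0,0]}}

```text
time_s: 4.92
tcp_pos: [0.4358, -0.1237, 0.2188]
orientation: [0.997, 0.081, 0.0, 0.0]
wrist_force: [0.3, -0.7, 1.0]
grip_width: -0.0002
gripper_force: 0.0
```

>>> {"name": "carry_out", "arguments": {"claw": [1,1,1,1,1,1,1,1], "translation": [[0,0,-40],[0,0,-80],[0,0,-90],[40,0,-100],[80,0,-100],[80,0,-100],[80,0,-100],[80,0,-100]], "roll": [0,0,0,0,0,0,0,0]}}

```text
time_s: 5.58
tcp_pos: [0.5132, -0.1107, 0.318]
orientation: [0.997, 0.082, -0.001, -0.0]
wrist_force: [-0.4, -0.0, 0.9]
grip_width: 0.0004
gripper_force: 0.0
```

Run:
```python
from h import *
st(); p,d=snap('wrist','w1'); 
W=world('wrist',d)
print(robot.find_in('wrist','flap'))
print(*rect(W,p,.06,.08,(.4,.8,-.3,.15)),sep='\n')
p,d=robot.read_camera('top'); print([(r['location'],r['confidence']) for r in robot.pinpoint('top','lever_tip')])
```

```text
t 5.58 tcp [ 0.5132 -0.1107  0.318 ] rack [ 0.1 84.9] head 0.1632 tilt [-1.4e-03  3.0e-04 -1.0e+00] q [-0.28  0.23  1.57 -0.    1.34  1.13] w 0.0004 F [-0.4 -0.   0.9] g 0.0
[{'location': [0.4311, -0.0861, 0.1055], 'confidence': 0.73}]
([584.5, 17.0], [41.0, 199.0], 0.179, 0.0705, 11149)
([596.7, -57.4], [41.0, 198.0], 0.174, 0.0705, 11054)
([618.8, -211.0], [41.0, 204.0], 0.15, 0.0705, 11359)
[]
```

View pics/w1.png

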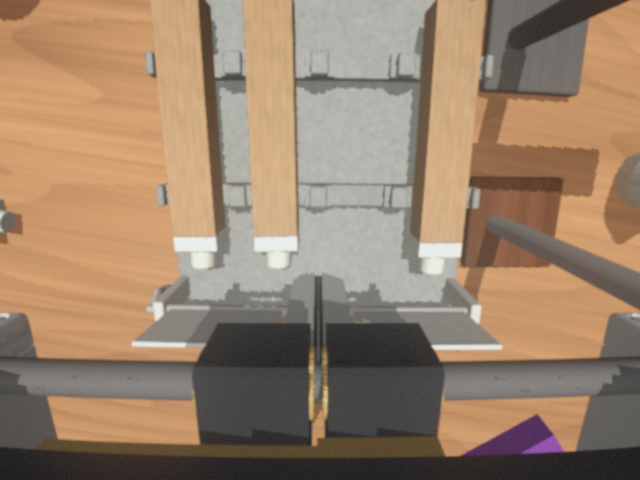

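The flap stands open. The three tubes show white caps and knobs at the flap end, near (195,245), (275,243) and (440,250). Next I'll measure the rack and tubes from this view.

Run:
```python
from h import *
p=cv2.imread('pics/w1.png')[:,:,::-1]; d=np.load('pics/w1.npy'); W=world('wrist',d)
q=p.astype(int)
for l in rect(W,p,.063,.078,(.4,.8,-.3,.15),False): print(l, torack(np.array(l[0])/1000))
k=(W[...,2]>.044)&(W[...,2]<.052)&(W[...,0]>.45)&(W[...,0]<.78)&(W[...,1]>-.3)&(W[...,1]<.1)&(q[...,0]-q[...,2]<30)
n,l,s,c=cv2.connectedComponentsWithStats(k.astype(np.uint8))
for i in range(1,n):
    if s[i,4]>100:
        P=W[l==i]; m=(P.min(0)+P.max(0))/2; print('lip',m.round(4),torack(m),s[i,4])
# near end of tubes in rack frame
k=(W[...,2]>.063)&(W[...,2]<.078)&(W[...,0]>.4)&(W[...,1]>-.3)&(W[...,1]<.1)
n,l,s,c=cv2.connectedComponentsWithStats(k.astype(np.uint8))
for i in range(1,n):
    if s[i,4]>3000:
        r=np.array([torack(x) for x in W[l==i][::5]]); nb=r[r[:,1]>60]
        print('end y',np.percentile(r[:,1],99.5), 'x near',np.percentile(nb[:,0],[1,99]).mean(),'x far',np.percentile(r[r[:,1]<-30][:,0],[1,99]).mean())
```

```text
([576.2, 15.3], [41.0, 217.0], 0.177, 0.0711, 11944) [114.2   2.3]
([587.2, -59.2], [41.0, 218.0], 0.17, 0.0712, 11723) [38.9  3.5]
([608.2, -212.8], [41.0, 228.0], 0.149, 0.0713, 12259) [-116.1    7.7]
([715.2, -269.2], [11.0, 22.0], 0.618, 0.0706, 290) [-189.1  -88.7]
([537.6, -294.4], [8.0, 18.0], -0.151, 0.0706, 180) [-185.1   90.6]
([423.5, -28.5], [11.0, 134.0], -1.472, 0.0755, 406) [ 95.7 160.1]
([459.0, -258.1], [12.0, 36.0], -1.144, 0.0732, 157) [-136.6  162.3]
([449.5, -192.3], [2.0, 79.0], -1.429, 0.0767, 164) [-70.1 161. ]
lip [ 0.7169 -0.2713  0.048 ] [-191.4  -90.1] 126
lip [ 0.6446 -0.0135  0.0478] [ 74.7 -60.5] 463
lip [ 0.657  -0.0893  0.0479] [ -2.1 -60.4] 450
lip [0.6328 0.06   0.0481] [149.2 -60.8] 173
lip [ 0.6683 -0.167   0.0477] [-80.6 -59. ] 456
lip [ 0.6795 -0.2401  0.0478] [-154.6  -58.2] 215
lip [0.5158 0.0417 0.0472] [150.   57.6] 142
lip [ 0.5262 -0.0319  0.0476] [75.7 59.3] 342
lip [ 0.5387 -0.1077  0.0483] [-1.1 59.3] 339
lip [ 0.55   -0.185   0.0478] [-79.2  60.6] 346
lip [ 0.5615 -0.2582  0.0476] [-153.3   61.1] 161
end y 105.6 x near 112.701 x far 114.726
end y 105.5 x near 38.5295 x far 39.3
end y 111.3745 x near -114.84800000000001 x far -116.75
```

```bash
sed -i 's/^O=.*/O=np.array([.5972,-.0985]); TH=.155/' h.py
python3 - <<'E'
from h import *
st()
for c in [(.5762,.0153),(.5872,-.0592),(.6082,-.2128)]: print(torack(c))
# tube centre in new frame: near end
p=cv2.imread('pics/w1.png')[:,:,::-1]; d=np.load('pics/w1.npy'); W=world('wrist',d)
k=(W[...,2]>.063)&(W[...,2]<.078)&(W[...,0]>.4)&(W[...,1]>-.3)&(W[...,1]<.1)
n,l,s,c=cv2.connectedComponentsWithStats(k.astype(np.uint8))
for i in range(1,n):
    if s[i,4]>3000:
        r=np.array([torack(x) for x in W[l==i][::5]]); m=abs(r[:,1])<30
        print('cy',np.percentile(r[:,1],99.7)-110,'cx',np.percentile(r[m][:,0],[1,99]).mean())
print(to(rk(116,-4,.318)),to(rk(116,-4,.13)))
E
```

```text
t 5.78 tcp [ 0.513  -0.111   0.3191] rack [ 0.7 85.1] head 0.1623 tilt [ 6.e-04 -2.e-04 -1.e+00] q [-0.28  0.23  1.57 -0.    1.34  1.13] w 0.0005 F [ 0.5 -0.4  0.1] g 0.0
[115.7   3.2]
[40.4  3.8]
[-114.6    6.8]
cy -2.9164000000000243 cx 115.35
cy -3.4000000000000057 cx 40.2
cy 1.2646999999999906 cx -114.16000000000001
[  89.9 -114.7    1.1] [  89.8 -114.7  189.1]
```

>>> {"name": "carry_out", "arguments": {"claw": [-0.32,-0.32,-0.32,-0.32,-0.32,-0.32,-0.32,-0.32,-0.32,-0.32,-0.32,-0.32], "translation": [[30,-38,0],[60,-76,0],[90,-115,0],[90,-115,0],[90,-115,40],[90,-115,80],[90,-115,105],[90,-115,105],[90,-115,105],[90,-115,105],[90,-115,105],[90,-115,105]], "roll": [0,0,0,0,0,0,0,0,0,0,0,0]}}

```text
time_s: 6.78
tcp_pos: [0.5843, 0.0172, 0.2157]
orientation: [0.997, 0.081, 0.002, 0.0]
wrist_force: [0.4, -0.4, -0.1]
grip_width: 0.0622
gripper_force: 0.0
```

Run:
```python
from h import *
st(); print(to(rk(115.5,-3.5,.13)))
```

```text
t 6.78 tcp [0.5843 0.0172 0.2157] rack [116.3  -5.1] head 0.1626 tilt [ 3.1e-03 -1.0e-04 -1.0e+00] q [-0.03  0.46  1.52  0.    1.17  1.37] w 0.0622 F [ 0.4 -0.4 -0.1] g 0.0
[-1.9  0.7 85.7]
```

>>> {"name": "carry_out", "arguments": {"claw": [-0.32,-0.32,-0.32,-0.32,-0.32,-0.32,1,1,1,1,1,1,1,1,1,1,1,1], "translation": [[-1,0,25],[-1,0,50],[-1,0,70],[-1,0,86],[-1,0,86],[-1,0,86],[-1,0,86],[-1,0,86],[-1,0,86],[-1,0,86],[-1,0,86],[-1,0,86],[-1,0,60],[-1,0,30],[-1,0,0],[-1,0,-25],[-1,0,-25],[-1,0,-25]], "roll": [0,0,0,0,0,0,0,0,0,0,0,0,0,0,0,0,0,0], "force": 30}}

```text
time_s: 8.28
tcp_pos: [0.583, 0.0171, 0.2396]
orientation: [0.997, 0.081, 0.001, 0.0]
wrist_force: [0.2, -0.4, -1.8]
grip_width: 0.0398
gripper_force: 29.9
```

>>> {"name": "carry_out", "arguments": {"claw": [1,1,1,1,1,1,1,1,1,1,1,1,1,1,1,1,1,1,1,1], "translation": [[0,0,0],[0,0,0],[0,0,0],[0,0,0],[0,0,0],[0,0,0],[0,0,0],[0,0,0],[0,0,0],[0,0,0],[0,0,0],[0,0,0],[0,0,0],[0,0,0],[0,0,0],[0,0,0],[0,0,0],[0,0,0],[0,0,0],[0,0,0]], "roll": [-0.1,-0.2,-0.3,-0.4,-0.5,-0.6,-0.7,-0.8,-0.9,-1.0,-1.1,-1.2,-1.3,-1.4,-1.5,-1.6,-1.7,-1.8,-1.9,-2.0]}}

```text
time_s: 9.95
tcp_pos: [0.5824, 0.0172, 0.2367]
orientation: [0.468, 0.884, -0.001, -0.001]
wrist_force: [0.4, -0.0, -1.9]
grip_width: 0.04
gripper_force: 29.9
```

>>> {"name": "carry_out", "arguments": {"claw": [1,1,1,1,1,1,1,1,1,1,1,1,1,1,1], "translation": [[0,0,0],[0,0,0],[0,0,0],[0,0,0],[0,0,0],[0,0,0],[0,0,0],[0,0,0],[0,0,0],[0,0,0],[0,0,0],[0,0,0],[0,0,0],[0,0,0],[0,0,0]], "roll": [-0.1,-0.2,-0.3,-0.4,-0.5,-0.6,-0.7,-0.8,-0.9,-1.0,-1.1,-1.14,-1.14,-1.14,-1.14]}}

```text
time_s: 11.2
tcp_pos: [0.5827, 0.0172, 0.2378]
orientation: [-0.08, 0.997, 0.0, -0.001]
wrist_force: [-0.0, -0.7, -2.0]
grip_width: 0.0399
gripper_force: 30.0
```

Run:
```python
from h import *
s,M=st(); print(to(rk(117,0,.13)),'roll',np.arctan2(M[1,0],M[0,0])-(TH-np.pi))
p,d=robot.read_camera('top'); W=world('top',d)
for l in rect(W,p,.12,.25,(.3,.8,-.3,.25)): print(l)
p,d=snap('scene','s1'); W=world('scene',d)
for l in rect(W,p,.17,.25,(.3,.8,-.2,.25)): print(l)
```

```text
t 11.2 tcp [0.5827 0.0172 0.2378] rack [116.5  -3.5] head -2.9821 tilt [-0.0014  0.     -1.    ] q [-0.03  0.43  1.5  -0.    1.21 -1.76] w 0.0399 F [-0.  -0.7 -2. ] g 30.0
[  3.4   0.5 107.8] roll 0.004458551146321099
([496.1, 2.4], [35.0, 43.0], -1.499, 0.1802, 122)
([636.0, 14.1], [65.0, 96.0], 0.172, 0.1797, 469)
```

>>> {"name": "carry_out", "arguments": {"claw": [1,1,1,1,1,1,1,1,1,-0.32,-0.32,-0.32,-0.32,-0.32,-0.32,-0.32,-0.32,-0.32], "translation": [[3,0,30],[3,0,60],[3,0,80],[3,0,90],[3,0,98],[3,0,104],[3,0,107],[3,0,107],[3,0,107],[3,0,107],[3,0,107],[3,0,107],[3,0,80],[3,0,40],[3,0,0],[3,0,0],[3,0,0],[3,0,0]], "roll": [0,0,0,0,0,0,0,0,0,0,0,0,0,0,0,0,0,0]}}

```text
time_s: 12.8
tcp_pos: [0.5797, 0.0167, 0.2383]
orientation: [-0.081, 0.997, 0.0, -0.0]
wrist_force: [1.3, 0.2, -0.5]
grip_width: 0.0622
gripper_force: 0.0
```

```bash
cat >> h.py <<'E'
def tubes(cam='top'):
    p,d=robot.read_camera(cam); W=world(cam,d); q=p.astype(int)
    for l in rect(W,p,.06,.085,(.4,.8,-.3,.15)): print('tube',l,torack(np.array(l[0])/1000))
    return p,d,W
E
python3 - <<'E'
from h import *
s,M=st(); tubes(); p,d=snap('wrist','w2')
print([(np.round(r['location'],3).tolist(),round(r['confidence'],2),torack(r['location'])) for r in robot.pinpoint('wrist','tube1')])
print([(np.round(r['location'],3).tolist(),round(r['confidence'],2),torack(r['location'])) for r in robot.pinpoint('wrist','tube1_knob')])
print(to(rk(40.2,-3.4,.2363)))
E
```

```text
t 12.8 tcp [0.5797 0.0167 0.2383] rack [116.5  -0.5] head -2.9804 tilt [-1.e-04  0.e+00 -1.e+00] q [-0.03  0.42  1.51 -0.    1.21 -1.77] w 0.0622 F [ 1.3  0.2 -0.5] g 0.0
tube ([622.0, -207.3], [42.0, 206.0], 0.153, 0.0704, 762) [-111.3   -7.7]
tube ([551.5, -61.8], [40.0, 103.0], 0.181, 0.0699, 373) [43.3 39.5]
[([0.593, -0.058, 0.046], 0.98, array([40.2, -1.9])), ([0.585, 0.015, 0.045], 0.76, array([114.2,  -5.2])), ([0.611, -0.211, 0.05], 0.76, array([-113.2,    4. ]))]
[([0.468, -0.08, 0.051], 0.68, array([ 38.5, 125.3]))]
[ -2.5 -76.3   1.1]
```

View pics/w2.png

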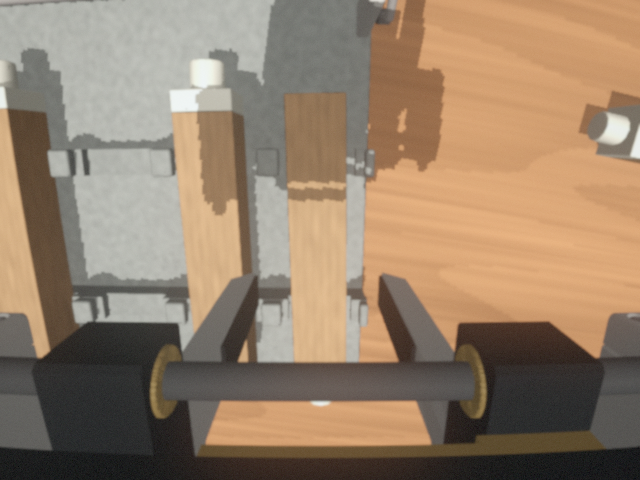

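In this wrist view the turned tube lies flat, plain end at (315,95). The next tube has its knob at (205,75).

>>> {"name": "carry_out", "arguments": {"claw": [-0.32,-0.32,-0.32,-0.32,-0.32,-0.32,-0.32,-0.32,-0.32,-0.32,-0.32,1,1,1,1,1,1,1,1,1], "translation": [[-1,-30,0],[-2,-60,0],[-3,-77,0],[-3,-77,0],[-3,-77,0],[-3,-77,30],[-3,-77,60],[-3,-77,90],[-3,-77,108],[-3,-77,108],[-3,-77,108],[-3,-77,108],[-3,-77,108],[-3,-77,108],[-3,-77,108],[-3,-77,108],[-3,-77,80],[-3,-77,40],[-3,-77,0],[-3,-77,0]], "roll": [0,0,0,0,0,0,0,0,0,0,0,0,0,0,0,0,0,0,0,0]}}

```text
time_s: 14.67
tcp_pos: [0.597, -0.0591, 0.2469]
orientation: [-0.08, 0.997, -0.001, 0.006]
wrist_force: [1.1, -0.7, -0.4]
grip_width: 0.0397
gripper_force: 30.0
```

>>> {"name": "carry_out", "arguments": {"claw": [1,1,1,1,1,1,1,1,1,1,1,1,1,1,1,1,1,1,1,1], "translation": [[0,0,0],[0,0,0],[0,0,0],[0,0,0],[0,0,0],[0,0,0],[0,0,0],[0,0,0],[0,0,0],[0,0,0],[0,0,0],[0,0,0],[0,0,0],[0,0,0],[0,0,0],[0,0,0],[0,0,0],[0,0,0],[0,0,0],[0,0,0]], "roll": [0.1,0.2,0.3,0.4,0.5,0.6,0.7,0.8,0.9,1.0,1.1,1.2,1.3,1.4,1.5,1.6,1.7,1.8,1.9,2.0]}}

```text
time_s: 16.33
tcp_pos: [0.5951, -0.0589, 0.2385]
orientation: [0.797, 0.604, -0.0, 0.0]
wrist_force: [-0.4, -0.3, -2.3]
grip_width: 0.0397
gripper_force: 30.0
```

>>> {"name": "carry_out", "arguments": {"claw": [1,1,1,1,1,1,1,1,1,1,1,1,1,1,1], "translation": [[0,0,0],[0,0,0],[0,0,0],[0,0,0],[0,0,0],[0,0,0],[0,0,0],[0,0,0],[0,0,0],[0,0,0],[0,0,0],[0,0,0],[0,0,0],[0,0,0],[0,0,0]], "roll": [0.1,0.2,0.3,0.4,0.5,0.6,0.7,0.8,0.9,1.0,1.1,1.14,1.14,1.14,1.14]}}

```text
time_s: 17.58
tcp_pos: [0.5952, -0.0589, 0.2386]
orientation: [0.997, 0.082, 0.0, 0.0]
wrist_force: [0.8, 0.2, -3.0]
grip_width: 0.0399
gripper_force: 30.0
```

Run:
```python
from h import *
s,M=st(); print(to(rk(39,0,.13)),'roll',np.arctan2(M[1,0],M[0,0])-TH)
p,d=snap('wrist','w3'); W=world('wrist',d)
for l in rect(W,p,.15,.22,(.3,.8,-.3,.25),False): print(l,torack(np.array(l[0])/1000))
```

```text
t 17.58 tcp [ 0.5952 -0.0589  0.2386] rack [39.5 -4.1] head 0.1645 tilt [ 0. -0. -1.] q [-0.16  0.46  1.45 -0.    1.23  1.25] w 0.0399 F [ 0.8  0.2 -3. ] g 30.0
[ -4.2   0.4 108.6] roll 0.009509413545374268
([648.6, -49.3], [64.0, 150.0], 0.203, 0.1769, 41085) [ 40.7 -58.4]
([543.2, -68.8], [27.0, 40.0], -1.406, 0.1767, 3724) [37.7 48.8]
```

>>> {"name": "carry_out", "arguments": {"claw": [1,1,1,1,1,1,1,1,1,-0.32,-0.32,-0.32,-0.32,-0.32,-0.32,-0.32,-0.32,-0.32], "translation": [[-4,0,30],[-4,0,60],[-4,0,80],[-4,0,90],[-4,0,98],[-4,0,104],[-4,0,108],[-4,0,108],[-4,0,108],[-4,0,108],[-4,0,108],[-4,0,108],[-4,0,80],[-4,0,40],[-4,0,0],[-4,0,0],[-4,0,0],[-4,0,0]], "roll": [0.01,0.01,0.01,0.01,0.01,0.01,0.01,0.01,0.01,0.01,0.01,0.01,0.01,0.01,0.01,0.01,0.01,0.01]}}

```text
time_s: 19.13
tcp_pos: [0.5911, -0.0595, 0.2382]
orientation: [0.997, 0.076, -0.0, -0.0]
wrist_force: [0.1, 0.5, -0.8]
grip_width: 0.0623
gripper_force: 0.0
```

Run:
```python
from h import *
s,M=st(); tubes()
p,d=snap('wrist','w4'); W=world('wrist',d)
for l in rect(W,p,.063,.078,(.4,.8,-.3,.15),False): print(l,torack(np.array(l[0])/1000))
for l in ['tube1','tube1_knob','stand_top','lamp_top']: print(l,[(np.round(r['location'],3).tolist(),round(r['confidence'],2),torack(r['location'])) for r in robot.pinpoint('wrist',l)])
p,d=robot.read_camera('scene'); print([(np.round(r['location'],3).tolist(),round(r['confidence'],2),torack(r['location'])) for r in robot.pinpoint('scene','tube1')])
print(to(rk(-114.5,1.3,.2363)))
```

```text
t 19.13 tcp [ 0.5911 -0.0595  0.2382] rack [39.5  0. ] head 0.1528 tilt [-3.e-04  0.e+00 -1.e+00] q [-0.16  0.45  1.46 -0.    1.22  1.26] w 0.0623 F [ 0.1  0.5 -0.8] g 0.0
tube ([621.9, -206.9], [41.0, 208.0], 0.153, 0.07, 762) [-110.9   -7.7]
tube ([622.4, 41.8], [36.0, 125.0], -0.128, 0.0702, 122) [134.7 -46.6]
([604.4, 19.8], [41.0, 179.0], 0.177, 0.0697, 13400) [115.8 -25.4]
([603.3, -58.7], [40.0, 202.0], 0.155, 0.0697, 16390) [ 38.4 -12.2]
([640.0, -207.4], [42.0, 164.0], 0.149, 0.0697, 13480) [-114.2  -25.5]
([715.4, -264.8], [3.0, 15.0], 0.343, 0.0644, 71) [-182.6  -91.1]
([503.1, -15.7], [7.0, 19.0], 0.146, 0.0693, 142) [96.3 80.2]
([542.5, -293.8], [4.0, 10.0], -0.62, 0.0662, 83) [-184.5   84.2]
([432.7, -84.7], [4.0, 184.0], -1.417, 0.0749, 815) [ 39.  160.4]
tube1 [([0.594, -0.057, 0.044], 0.87, array([41.4, -3.7])), ([0.583, 0.017, 0.045], 0.69, array([116. ,  -3.8])), ([0.611, -0.211, 0.048], 0.67, array([-113.3,    3.5]))]
tube1_knob [([0.728, -0.042, 0.05], 0.72, array([  36.1, -137.6]))]
stand_top []
lamp_top []
[([0.594, -0.061, 0.047], 0.96, array([37.8, -2.2])), ([0.449, 0.351, 0.02], 0.89, array([467.1,  77.4])), ([0.613, -0.209, 0.052], 0.69, array([-111.3,    1.8])), ([0.581, 0.016, 0.048], 0.61, array([115.9,  -1.3])), ([0.264, 0.362, 0.021], 0.61, array([506.8, 258. ]))]
[ -1.1 154.    1.9]
```

>>> {"name": "carry_out", "arguments": {"claw": [-0.32,-0.32,-0.32,-0.32,-0.32,-0.32,-0.32,-0.32,-0.32], "translation": [[0,30,0],[0,60,0],[0,90,0],[-1,120,0],[-2,140,0],[-2,154,0],[-2,154,0],[-2,154,30],[-2,154,30]], "roll": [0,0,0,0,0,0,0,0,0]}}

```text
time_s: 20.28
tcp_pos: [0.6116, -0.2105, 0.2041]
orientation: [0.997, 0.077, -0.003, -0.002]
wrist_force: [-0.8, -0.8, -2.3]
grip_width: 0.0619
gripper_force: 0.0
```

Run:
```python
from h import *
s,M=st(); tubes()
p,d=robot.read_camera('scene'); 
for l in ['tube1','lamp_top','stand_top','lamp','stand']: print(l,[(np.round(r['location'],3).tolist(),round(r['confidence'],2),torack(r['location'])) for r in robot.pinpoint('scene',l)][:4])
print(to(rk(-114.5,1.5,.13)))
```

```text
t 20.28 tcp [ 0.6116 -0.2105  0.2041] rack [-112.9    3.1] head 0.1533 tilt [-0.0058  0.0026 -1.    ] q [-0.39  0.6   1.32  0.    1.22  1.03] w 0.0619 F [-0.8 -0.8 -2.3] g 0.0
tube ([589.4, -57.7], [40.0, 204.0], 0.156, 0.0703, 715) [41.5  1.4]
tube ([578.9, 18.6], [40.0, 206.0], 0.18, 0.0701, 766) [118.5   0. ]
tube1 [([0.264, 0.361, 0.022], 0.96, array([505.3, 258. ])), ([0.209, -0.374, 0.02], 0.88, array([-212.5,  425.9])), ([0.581, 0.019, 0.05], 0.74, array([119.,  -2.])), ([0.612, -0.208, 0.048], 0.71, array([-110.1,    2.5]))]
lamp_top [([0.721, -0.27, 0.345], 0.55, array([-188.9,  -95.9]))]
stand_top [([0.538, -0.301, 0.302], 0.68, array([-190.9,   89.7]))]
lamp [([0.721, -0.296, -0.004], 0.87, array([-214.1,  -91.7])), ([0.455, 0.225, 0.024], 0.71, array([341.8,  90.8]))]
stand [([0.531, -0.321, 0.001], 0.81, array([-209.5,  100.1]))]
[ 0.2  0.1 79.9]
```

>>> {"name": "carry_out", "arguments": {"claw": [-0.32,-0.32,-0.32,-0.32,-0.32,-0.32,1,1,1,1,1,1,1,1,1,1,1,1,1], "translation": [[0,1,25],[0,1,50],[0,1,70],[0,1,77],[0,1,77],[0,1,77],[0,1,77],[0,1,77],[0,1,77],[0,1,77],[0,1,77],[0,1,77],[0,1,50],[0,1,20],[0,1,-10],[0,1,-25],[0,1,-25],[0,1,-25],[0,1,-25]], "roll": [0,0,0,0,0,0,0,0,0,0,0,0,0,0,0,0,0,0,0]}}

```text
time_s: 22.22
tcp_pos: [0.6124, -0.2128, 0.2317]
orientation: [0.997, 0.076, -0.001, -0.001]
wrist_force: [-0.2, -0.1, -1.9]
grip_width: 0.0399
gripper_force: 30.0
```

>>> {"name": "carry_out", "arguments": {"claw": [1,1,1,1,1,1,1,1,1], "translation": [[0,-25,0],[0,-60,0],[0,-95,0],[0,-130,0],[0,-154,0],[0,-154,0],[0,-154,0],[0,-154,0],[0,-154,0]], "roll": [0,0,0,0,0,0,0,0,0]}}

```text
time_s: 22.97
tcp_pos: [0.5894, -0.0617, 0.2328]
orientation: [0.997, 0.076, -0.001, -0.0]
wrist_force: [-0.4, 0.6, -0.8]
grip_width: 0.0396
gripper_force: 30.0
```

>>> {"name": "carry_out", "arguments": {"claw": [1,1,1,1,1,1,1,1,1,1,1,1,1,1,1,1,1,1,1,1], "translation": [[0,0,0],[0,0,0],[0,0,0],[0,0,0],[0,0,0],[0,0,0],[0,0,0],[0,0,0],[0,0,0],[0,0,0],[0,0,0],[0,0,0],[0,0,0],[0,0,0],[0,0,0],[0,0,0],[0,0,0],[0,0,0],[0,0,0],[0,0,0]], "roll": [-0.1,-0.2,-0.3,-0.4,-0.5,-0.6,-0.7,-0.8,-0.9,-1.0,-1.1,-1.2,-1.3,-1.4,-1.5,-1.6,-1.7,-1.8,-1.9,-2.0]}}

```text
time_s: 24.63
tcp_pos: [0.5895, -0.0619, 0.2331]
orientation: [0.473, 0.881, -0.0, -0.0]
wrist_force: [0.5, 0.7, -1.6]
grip_width: 0.0399
gripper_force: 30.0
```

>>> {"name": "carry_out", "arguments": {"claw": [1,1,1,1,1,1,1,1,1,1,1,1,1,1,1], "translation": [[0,0,0],[0,0,0],[0,0,0],[0,0,0],[0,0,0],[0,0,0],[0,0,0],[0,0,0],[0,0,0],[0,0,0],[0,0,0],[0,0,0],[0,0,0],[0,0,0],[0,0,0]], "roll": [-0.1,-0.2,-0.3,-0.4,-0.5,-0.6,-0.7,-0.8,-0.9,-1.0,-1.1,-1.14,-1.14,-1.14,-1.14]}}

```text
time_s: 25.88
tcp_pos: [0.5894, -0.0613, 0.2334]
orientation: [-0.074, 0.997, 0.0, -0.0]
wrist_force: [-0.1, 0.6, -1.1]
grip_width: 0.0398
gripper_force: 30.0
```

Run:
```python
from h import *
s,M=st(); print(to(rk(-117,1,.2363)),to(rk(-117,1,.13)),'roll',np.arctan2(M[1,0],M[0,0])-(TH-np.pi))
p,d=snap('top','t5'); W=world('top',d)
for l in rect(W,p,.15,.22,(.3,.8,-.3,.25),False): print(l,torack(np.array(l[0])/1000))
print('loose',*rect(W,p,.03,.05,(.3,.6,.2,.5)),sep='\n')
snap('scene','s5')
```

```text
t 25.88 tcp [ 0.5894 -0.0613  0.2334] rack [38.   1.9] head -2.9928 tilt [-3.e-04  0.e+00 -1.e+00] q [-0.17  0.46  1.47 -0.    1.21 -1.88] w 0.0398 F [-0.1  0.6 -1.1] g 30.0
[  -1.9 -155.    -2.9] [  -1.9 -155.   103.4] roll -0.006250202428693008
loose
([455.6, 357.0], [41.0, 217.0], -1.559, 0.0398, 792)
```

View pics/s5.png

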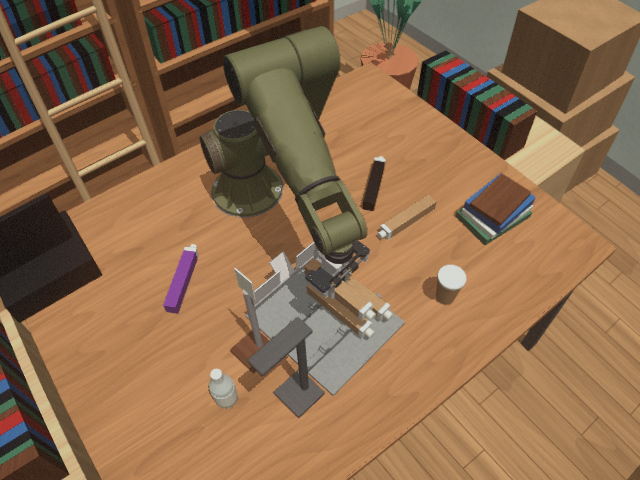

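The held tube now has its knob out at the open end (365,330), beside the two done. Nothing else has moved.

>>> {"name": "carry_out", "arguments": {"claw": [1,1,1,1,1,1,1,1,1], "translation": [[0,-30,0],[0,-60,0],[0,-95,0],[-1,-125,0],[-1,-145,0],[-1,-155,0],[-1,-155,0],[-1,-155,0],[-1,-155,0]], "roll": [0,0,0,0,0,0,0,0,0]}}

```text
time_s: 26.73
tcp_pos: [0.6138, -0.2125, 0.2336]
orientation: [-0.076, 0.997, 0.0, -0.0]
wrist_force: [-0.4, 0.5, -0.7]
grip_width: 0.0401
gripper_force: 30.0
```

Run:
```python
from h import *
s,M=st(); print(to(rk(-117,0,.13)))
```

```text
t 26.73 tcp [ 0.6138 -0.2125  0.2336] rack [-115.2    1.2] head -2.9895 tilt [-2.e-04  3.e-04 -1.e+00] q [-0.39  0.58  1.29  0.    1.28 -2.11] w 0.0401 F [-0.4  0.5 -0.7] g 30.0
[ -1.2  -1.8 103.6]
```

>>> {"name": "carry_out", "arguments": {"claw": [1,1,1,1,1,1,1,1,1,-0.32,-0.32,-0.32,-0.32,-0.32,-0.32,-0.32,-0.32,-0.32], "translation": [[-1,-1,30],[-1,-1,60],[-1,-1,80],[-1,-1,90],[-1,-1,96],[-1,-1,101],[-1,-1,103],[-1,-1,103],[-1,-1,103],[-1,-1,103],[-1,-1,103],[-1,-1,103],[-1,-1,80],[-1,-1,40],[-1,-1,0],[-1,-1,0],[-1,-1,0],[-1,-1,0]], "roll": [0,0,0,0,0,0,0,0,0,0,0,0,0,0,0,0,0,0]}}

```text
time_s: 28.23
tcp_pos: [0.6147, -0.2147, 0.233]
orientation: [-0.076, 0.997, 0.0, -0.0]
wrist_force: [-0.0, 0.0, -0.3]
grip_width: 0.062
gripper_force: 0.0
```

>>> {"name": "carry_out", "arguments": {"claw": [-0.32,-0.32,-0.32,-0.32,-0.32,-0.32,-0.32,-0.32,-0.32,-0.32], "translation": [[0,30,0],[0,65,0],[0,100,0],[0,140,-20],[0,180,-40],[0,220,-60],[0,250,-60],[0,250,-60],[0,250,-60],[0,250,-60]], "roll": [0,0,0,0,0,0,0,0,0,0]}}

```text
time_s: 29.07
tcp_pos: [0.5772, 0.0321, 0.2922]
orientation: [-0.076, 0.997, -0.0, -0.001]
wrist_force: [-0.4, -0.2, 0.6]
grip_width: 0.0622
gripper_force: 0.0
```

Run:
```python
from h import *
s,M=st(); p,d,W=tubes()
print('loose',*rect(W,p,.03,.05,(.3,.6,.2,.5)),sep='\n')
for l in ['tube1','tube1_knob','lamp','stand']: print(l,[(np.round(r['location'],3).tolist(),round(r['confidence'],2),torack(r['location'])) for r in robot.pinpoint('top',l)][:7])
```

```text
t 29.07 tcp [0.5772 0.0321 0.2922] rack [132.2  -0.4] head -2.9901 tilt [-2.2e-03 -2.0e-04 -1.0e+00] q [-0.01  0.37  1.45 -0.    1.32 -1.73] w 0.0622 F [-0.4 -0.2  0.6] g 0.0
tube ([612.7, -213.1], [42.0, 206.0], 0.153, 0.0702, 769) [-115.6    2.4]
tube ([589.3, -57.7], [40.0, 205.0], 0.158, 0.0704, 530) [41.5  1.5]
loose
([455.5, 356.9], [41.0, 217.0], -1.56, 0.0395, 797)
tube1 [([0.208, -0.372, 0.018], 0.89, array([-209.7,  426.5])), ([0.597, -0.059, 0.054], 0.86, array([38.6, -6. ])), ([0.615, -0.21, 0.054], 0.75, array([-113. ,   -0.3])), ([0.454, 0.352, 0.023], 0.74, array([466.8,  72.1])), ([0.269, 0.36, 0.021], 0.72, array([503.7, 253.9])), ([0.741, -0.193, 0.048], 0.41, array([-115.1, -127.4]))]
tube1_knob [([0.392, -0.128, 0.137], 0.65, array([  2.5, 207.8])), ([0.723, -0.04, 0.046], 0.62, array([  38.1, -132.9])), ([0.614, -0.46, 0.001], 0.35, array([-359.8,   38.8]))]
lamp [([0.723, -0.297, 0.002], 0.6, array([-215.2,  -93.4]))]
stand [([0.544, -0.322, 0.004], 0.82, array([-212.7,   87.1]))]
```

Run:
```python
from h import *
s,M=st(); print(to([.455,.354,.29]), to([.40,.354,.29]))
```

```text
t 29.32 tcp [0.5774 0.0315 0.2931] rack [131.5  -0.5] head -2.9918 tilt [-1.e-03 -1.e-04 -1.e+00] q [-0.01  0.37  1.45 -0.    1.32 -1.73] w 0.0619 F [-0.3  0.   0. ] g 0.0
[ 72.8 337.2   3.2] [127.2 345.4   3.2]
```

>>> {"name": "carry_out", "arguments": {"claw": [-0.6,-0.6,-0.6,-0.6,-0.6,-0.6,-0.6,-0.6,-0.6,-0.6,-0.6,-0.6,-0.6,-0.6,-0.6,-0.6,-0.6,-0.6,-0.6,-0.6], "translation": [[7,30,0],[14,60,0],[21,90,0],[28,120,0],[35,150,0],[42,180,0],[49,210,0],[56,240,0],[63,270,0],[70,300,0],[73,337,0],[73,337,0],[73,337,0],[73,337,0],[73,337,0],[73,337,0],[73,337,0],[73,337,0],[73,337,0],[73,337,0]], "roll": [0.1,0.2,0.3,0.4,0.5,0.6,0.7,0.8,0.9,1.0,1.1,1.2,1.3,1.4,1.5,1.6,1.71,1.71,1.71,1.71]}}

```text
time_s: 30.98
tcp_pos: [0.4545, 0.3544, 0.2935]
orientation: [0.702, 0.712, -0.0, -0.0]
wrist_force: [0.2, -0.0, -0.8]
grip_width: 0.0751
gripper_force: 0.0
```

Run:
```python
from h import *
s,M=st(); p,d=snap('wrist','w6'); W=world('wrist',d)
k=(W[...,2]>.03)&(W[...,2]<.05)
for l in rect(W,p,.03,.05,(.3,.6,.2,.5),False)+rect(W,p,.03,.05,(.3,.6,.2,.5),True): print(l)
print([(np.round(r['location'],3).tolist(),round(r['confidence'],2)) for r in robot.pinpoint('wrist','tube5')])
p,d=robot.read_camera('top'); W=world('top',d); q=p.astype(int)
for l in rect(W,p,.03,.05,(.3,.6,.2,.5),False): print('top',l)
print([(np.round(r['location'],3).tolist(),round(r['confidence'],2)) for r in robot.pinpoint('top','tube5_knob')])
```

```text
t 30.98 tcp [0.4545 0.3544 0.2935] rack [469.5  71. ] head 1.5859 tilt [-2.e-04 -1.e-04 -1.e+00] q [0.6  0.37 1.45 0.   1.32 0.58] w 0.0751 F [ 0.2 -0.  -0.8] g 0.0
([569.3, 495.6], [8.0, 61.0], -0.008, 0.0313, 558)
([452.9, 342.1], [40.0, 239.0], -1.565, 0.04, 10106)
([310.3, 306.6], [42.0, 83.0], -0.898, 0.0399, 2629)
([452.8, 358.6], [40.0, 206.0], -1.565, 0.04, 9439)
([318.4, 274.0], [22.0, 42.0], -0.236, 0.0402, 93)
[([0.451, 0.355, 0.02], 0.67), ([0.267, 0.357, 0.022], 0.62), ([0.744, 0.242, -0.001], 0.38)]
top ([456.1, 291.8], [41.0, 131.0], -1.552, 0.0398, 404)
[([0.453, 0.22, 0.016], 0.74), ([0.742, 0.242, 0.002], 0.59)]
```

View pics/w6.png

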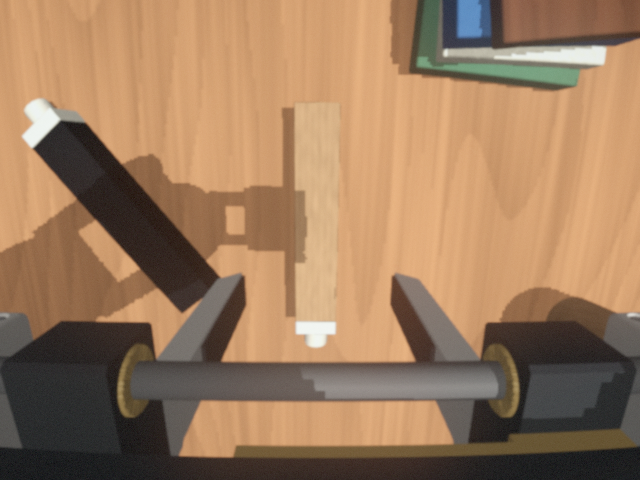

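The loose tube is alone at (317,215) in the wrist view, knob towards the bottom at (316,340). The black one at (120,200) is clear of the fingers.

>>> {"name": "carry_out", "arguments": {"claw": [-0.6,-0.6,-0.6,-0.6,-0.6,-0.6,-0.6,-0.6,1,1,1,1,1,1,1,1,1,1,1,1], "translation": [[-3,-2,40],[-3,-2,80],[-3,-2,120],[-3,-2,150],[-3,-2,175],[-3,-2,187],[-3,-2,187],[-3,-2,187],[-3,-2,187],[-3,-2,187],[-3,-2,187],[-3,-2,187],[-3,-2,187],[-3,-2,187],[-3,-2,187],[-3,-2,150],[-3,-2,110],[-3,-2,70],[-3,-2,30],[-3,-2,0]], "roll": [0.01,0.01,0.01,0.01,0.01,0.01,0.01,0.01,0.01,0.01,0.01,0.01,0.01,0.01,0.01,0.01,0.01,0.01,0.01,0.01]}}

```text
time_s: 32.85
tcp_pos: [0.4523, 0.3516, 0.2971]
orientation: [0.706, 0.708, 0.001, 0.0]
wrist_force: [1.0, 0.4, -0.8]
grip_width: 0.0395
gripper_force: 30.0
```

Run:
```python
from h import *
s,M=st(); print(to([.5,.15,.29]), to(rk(-39,0,.29)), 'roll',np.arctan2(M[1,0],M[0,0])-(TH+np.pi))
p,d,W=tubes()
```

```text
t 32.85 tcp [0.4523 0.3516 0.2971] rack [467.1  73.7] head 1.5729 tilt [ 0.0021  0.0015 -1.    ] q [0.6  0.35 1.46 0.   1.32 0.59] w 0.0395 F [ 1.   0.4 -0.8] g 30.0
[-201.7   47.3    6.9] [-489.   149.9    6.7] roll -1.7236842133925128
tube ([612.1, -213.2], [42.0, 205.0], 0.148, 0.0701, 764) [-115.6    3. ]
tube ([590.3, -57.5], [41.0, 206.0], 0.157, 0.0703, 762) [41.6  0.5]
tube ([579.2, 18.7], [40.0, 205.0], 0.178, 0.0702, 761) [118.6  -0.3]
```

>>> {"name": "carry_out", "arguments": {"claw": [1,1,1,1,1,1,1,1,1,1,1,1,1,1,1,1,1,1,1,1], "translation": [[-20,5,0],[-40,10,0],[-60,15,0],[-80,20,0],[-100,25,0],[-120,30,0],[-140,35,0],[-160,40,0],[-180,45,0],[-202,47,0],[-202,47,0],[-202,47,0],[-202,47,0],[-202,47,0],[-202,47,0],[-202,47,0],[-202,47,0],[-202,47,0],[-202,47,0],[-202,47,0]], "roll": [-0.1,-0.2,-0.3,-0.4,-0.5,-0.6,-0.7,-0.8,-0.9,-1.0,-1.1,-1.2,-1.3,-1.4,-1.5,-1.6,-1.72,-1.72,-1.72,-1.72]}}

```text
time_s: 34.57
tcp_pos: [0.4997, 0.1497, 0.2934]
orientation: [-0.074, 0.997, -0.0, -0.0]
wrist_force: [0.5, -0.1, -0.9]
grip_width: 0.0397
gripper_force: 30.0
```

Run:
```python
from h import *
s,M=st(); print(to(rk(-39,0,.25)), 'roll',np.arctan2(M[1,0],M[0,0])-(TH-np.pi))
```

```text
t 34.57 tcp [0.4997 0.1497 0.2934] rack [260.2  58. ] head -2.9944 tilt [-4.e-04 -1.e-04 -1.e+00] q [ 0.22  0.24  1.61  0.    1.28 -1.5 ] w 0.0397 F [ 0.5 -0.1 -0.9] g 30.0
[ -60.3 -298.8   43.4] roll -0.007793792518917986
```

>>> {"name": "carry_out", "arguments": {"claw": [1,1,1,1,1,1,1,1,1,1,1,1,1,1], "translation": [[-20,-20,0],[-40,-50,0],[-60,-80,0],[-60,-115,0],[-60,-150,0],[-60,-185,0],[-60,-220,0],[-60,-255,0],[-60,-280,0],[-60,-299,0],[-60,-299,20],[-60,-299,43],[-60,-299,43],[-60,-299,43]], "roll": [0,0,0,0,0,0,0,0,0,0,0,0,0,0]}}

```text
time_s: 35.73
tcp_pos: [0.6039, -0.1368, 0.2501]
orientation: [-0.075, 0.997, 0.0, -0.001]
wrist_force: [0.6, -0.1, -0.3]
grip_width: 0.0398
gripper_force: 30.0
```

Run:
```python
from h import *
s,M=st(); print(to(rk(-39,0,.136))); p,d=snap('wrist','w7')
W=world('wrist',d)
for l in rect(W,p,.15,.22,(.3,.8,-.3,.25),False): print(l,torack(np.array(l[0])/1000))
p,d,W=tubes()
```

```text
t 35.73 tcp [ 0.6039 -0.1368  0.2501] rack [-38.8  -0.7] head -2.9923 tilt [-2.2e-03  6.0e-04 -1.0e+00] q [-0.28  0.5   1.37  0.    1.28 -2.  ] w 0.0398 F [ 0.6 -0.1 -0.3] g 30.0
[  0.5  -0.3 114.1]
([561.2, -144.3], [64.0, 136.0], 0.153, 0.1845, 36182) [-39.7  42.6]
([536.9, -294.3], [10.0, 20.0], -0.002, 0.1587, 1073) [-184.1   89.8]
([661.8, -128.9], [28.0, 40.0], -1.413, 0.1845, 3593) [-40.  -59.1]
([713.7, -270.5], [12.0, 22.0], 1.048, 0.1599, 1033) [-187.9  -88.5]
tube ([631.2, -39.0], [35.0, 126.0], -0.074, 0.0704, 223) [ 53.5 -42.8]
tube ([579.6, 18.8], [40.0, 206.0], 0.18, 0.0701, 732) [118.6  -0.7]
tube ([570.9, -219.5], [39.0, 121.0], 0.145, 0.0702, 333) [-115.5   44.7]
```

View pics/w7.png

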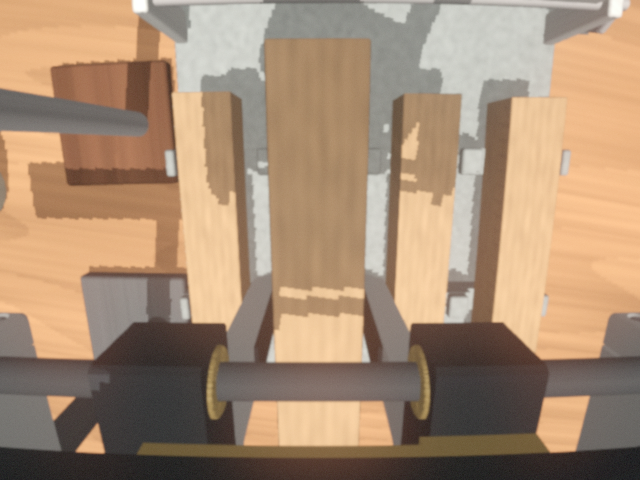

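The tube is held straight over the free channel (318,240). The three done tubes show plain ends at the flap end. Lowering it now.

>>> {"name": "carry_out", "arguments": {"claw": [1,1,1,1,1,1,1,1,1,-0.32,-0.32,-0.32,-0.32,-0.32,-0.32,-0.32,-0.32,-0.32,-0.32], "translation": [[0,0,30],[0,0,60],[0,0,85],[0,0,98],[0,0,106],[0,0,111],[0,0,113],[0,0,113],[0,0,113],[0,0,113],[0,0,113],[0,0,113],[0,0,80],[0,0,40],[0,0,0],[0,0,-30],[0,0,-50],[0,0,-50],[0,0,-50]], "roll": [0,0,0,0,0,0,0,0,0,0,0,0,0,0,0,0,0,0,0]}}

```text
time_s: 37.42
tcp_pos: [0.6042, -0.1369, 0.3015]
orientation: [-0.076, 0.997, -0.0, 0.001]
wrist_force: [0.3, -0.1, -0.8]
grip_width: 0.0616
gripper_force: 0.0
```

Run:
```python
from h import *
s,M=st(); print(to(rk(0,250,.30)),to(rk(0,250,.218)))
p,d=robot.read_camera('wrist'); W=world('wrist',d)
for l in rect(W,p,.06,.085,(.4,.8,-.3,.15)): print('w',l,torack(np.array(l[0])/1000))
k=(W[...,2]>.125)&(W[...,2]<.2)&(W[...,0]<.46)&(W[...,1]<-.03)&(W[...,1]>-.2); print(W[k].min(0),W[k].max(0)) if k.any() else 0
tubes()
```

```text
t 37.42 tcp [ 0.6042 -0.1369  0.3015] rack [-39.  -1.] head -2.9904 tilt [ 1.9e-03 -6.0e-04 -1.0e+00] q [-0.28  0.46  1.31 -0.    1.37 -2.  ] w 0.0616 F [ 0.3 -0.1 -0.8] g 0.0
[251.1  38.1   1. ] [251.3  38.1  83. ]
w ([595.6, -139.2], [40.0, 205.0], 0.159, 0.0685, 10669) [-40.    7.9]
w ([597.2, -217.8], [41.0, 181.0], 0.148, 0.0684, 8865) [-117.9   18.4]
w ([573.5, -63.2], [41.0, 178.0], 0.155, 0.0686, 8683) [38.5 18. ]
w ([571.9, 14.1], [42.0, 198.0], 0.179, 0.0686, 10442) [115.2   7.6]
w ([700.3, -182.5], [5.0, 15.0], -0.186, 0.0683, 66) [-98.9 -88.9]
w ([684.0, -64.4], [5.0, 15.0], 0.324, 0.0682, 73) [ 20.3 -91. ]
[ 0.42614884 -0.19999309  0.12503213] [ 0.45349953 -0.03000293  0.14812822]
tube ([631.8, -43.4], [25.0, 117.0], 0.155, 0.0696, 232) [ 49.1 -42.7]
tube ([579.9, 18.8], [40.0, 207.0], 0.179, 0.0701, 729) [118.6  -1. ]
tube ([572.3, -219.1], [41.0, 124.0], 0.152, 0.0704, 318) [-115.3   43.2]
```

>>> {"name": "carry_out", "arguments": {"claw": [1,1,1,1,1,1,1,1,1,1,1,1,1,1,1,1], "translation": [[35,6,0],[70,12,0],[105,18,0],[140,24,0],[175,30,0],[210,34,0],[240,38,0],[251,38,0],[251,38,0],[251,38,0],[251,38,30],[251,38,60],[251,38,83],[251,38,83],[251,38,83],[251,38,83]], "roll": [0,0,0,0,0,0,0,0,0,0,0,0,0,0,0,0]}}

```text
time_s: 38.85
tcp_pos: [0.3513, -0.1373, 0.2186]
orientation: [-0.076, 0.997, -0.0, 0.0]
wrist_force: [0.6, 0.2, -0.2]
grip_width: 0.0007
gripper_force: 0.0
```

Run:
```python
from h import *
st(); tubes()
for l in ['lever_tip','tube1_knob']: print(l,[(np.round(r['location'],3).tolist(),round(r['confidence'],2),torack(r['location'])) for r in robot.pinpoint('top',l)][:5])
```

```text
t 38.85 tcp [ 0.3513 -0.1373  0.2186] rack [ -0.4 249. ] head -2.99 tilt [ 7.e-04 -3.e-04 -1.e+00] q [-0.47  0.01  2.07  0.    1.06 -2.19] w 0.0007 F [ 0.6  0.2 -0.2] g 0.0
tube ([611.9, -213.5], [42.0, 205.0], 0.148, 0.0703, 770) [-115.9    3.2]
tube ([598.2, -135.5], [41.0, 205.0], 0.157, 0.0705, 760) [-36.7   4.7]
tube ([589.0, -57.9], [40.0, 205.0], 0.157, 0.0703, 767) [41.4  1.8]
tube ([579.1, 18.7], [40.0, 206.0], 0.179, 0.07, 759) [118.6  -0.2]
lever_tip [([0.435, -0.124, 0.073], 0.7, array([ -0.7, 164. ])), ([0.392, -0.128, 0.134], 0.66, array([  2.3, 206.8]))]
tube1_knob [([0.72, -0.037, 0.047], 0.63, array([  41.5, -130.6]))]
```

>>> {"name": "carry_out", "arguments": {"claw": [1,1,1,1,1,1,1,1,1,1,1,1,1,1,1,1,1,1,1,1], "translation": [[-10,0,0],[-20,0,0],[-30,0,0],[-38,0,0],[-46,0,0],[-54,0,0],[-62,0,0],[-70,0,0],[-78,0,0],[-86,0,0],[-92,0,0],[-94,0,0],[-94,0,0],[-80,0,0],[-60,0,0],[-60,0,-40],[-60,0,-80],[-60,0,-82],[-60,0,-82],[-60,0,-82]], "roll": [0,0,0,0,0,0,0,0,0,0,0,0,0,0,0,0,0,0,0,0]}}

```text
time_s: 40.67
tcp_pos: [0.4093, -0.128, 0.2992]
orientation: [-0.075, 0.997, 0.0, -0.0]
wrist_force: [-0.5, 0.0, -0.5]
grip_width: 0.0008
gripper_force: 0.0
```

Run:
```python
from h import *
st(); tubes(); snap('top','t9')
for l in ['lever_tip','lamp','stand','cup','bottle']: print(l,[(np.round(r['location'],3).tolist(),round(r['confidence'],2),torack(r['location'])) for r in robot.pinpoint('top',l)][:3])
i=cv2.imread('pics/t9.png')[120:320,220:480]; cv2.imwrite('pics/c9.png',cv2.resize(i,None,fx=3,fy=3,interpolation=2))
```

```text
t 40.67 tcp [ 0.4093 -0.128   0.2992] rack [ -0.2 190.2] head -2.9905 tilt [-2.e-04  1.e-04 -1.e+00] q [-0.39  0.03  1.84 -0.    1.27 -2.11] w 0.0008 F [-0.5  0.  -0.5] g 0.0
tube ([624.5, -211.0], [41.0, 180.0], 0.151, 0.0701, 670) [-115.4   -9.6]
tube ([612.1, -133.5], [40.0, 177.0], 0.153, 0.0699, 644) [-36.9  -9.3]
tube ([591.6, -57.5], [40.0, 200.0], 0.158, 0.0703, 689) [41.4 -0.8]
tube ([589.4, 20.5], [40.0, 182.0], 0.179, 0.07, 679) [118.8 -10.7]
lever_tip [([0.476, -0.111, 0.133], 0.79, array([  6. , 121.5]))]
lamp [([0.721, -0.297, -0.001], 0.65, array([-215.3,  -92. ]))]
stand [([0.54, -0.328, 0.0], 0.92, array([-217.7,   91.9]))]
cup [([0.744, 0.244, 0.002], 0.78, array([ 315.6, -197.4]))]
bottle [([0.613, -0.46, -0.001], 0.87, array([-360.1,   40.5]))]
```

View pics/c9.png

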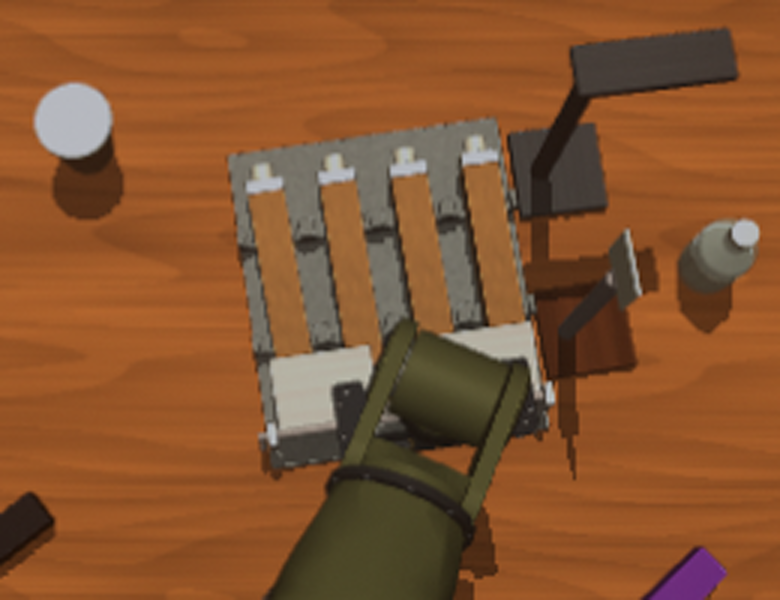

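The crop shows all four knobs at the open end, at (263,172), (335,165), (404,158) and (475,145). The flap is shut, and the lamp, stand, cup and bottle are unmoved.

```bash
python3 -c "
from cell import robot
print(robot.finish_job())"
```

```text
the job is handed in; nothing more can be done
None
```

The job is handed in: all three rack tubes are turned and the loose tube is loaded, knobs out the open end, all four fully down and roughly centred, the flap is shut again, and the lamp, stand, cup and bottle are where they were.

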